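Press the bearing soak cup's snap lid shut all round

TASK

The snap lid lies on the clear bearing soak cup, but its rim is not snapped down all the way round. Press down on the rim with your fingertips, section by section, until all four sections have clicked fully shut, so that the cup can be shaken. Do not grip, lift or tip the cup, leave it standing about where it is, and leave the other things on the counter alone.

Things in the scene. Friction and masses are not known exactly. Their poses are not given: they have to be found in the camera images.
- soak_cup: Loose straight round cup of clear plastic, 104 mm across, with bearings in it (0.3 to 0.5 kg), upright under a white snap lid 114 mm across. Origin: centre of the underside, z up. Round the lid's flat recessed middle (69 mm across, 64 mm up, nothing to press) its rim is slit radially into four sections a, b, c, d of 90 degrees, centred on the cup's +x, +y, -x, -y sides
- rim_a (a point): Where to press section a straight down: top of its raised bead (bead 7 mm wide, 50 to 57 mm from the cup's axis), in the middle of the section, 53.5 mm from the axis. About 80 mm above the counter while open, 74.5 mm when shut, the bead's top then level; it moves with the section, which hinges on a line 27 mm from the axis, 70 mm up
- rim_b (a point): The same on section b (cup's +y side)
- rim_c (a point): The same on section c (cup's -x side)
- rim_d (a point): The same on section d (cup's -y side)
- lid_a (a joint): Angle of section a, rad: 0 = open, tilted up; 0.22 = shut. It snaps over-centre: 10 to 12 N at the middle of the bead starts it, resistance then falls, and past mid-travel (0.11) it clicks down by itself on to a hard stop and stays; let go earlier, it springs up again. Sections b and d may already be shut at the start
- lid_b (a joint): The same for section b
- lid_c (a joint): The same for section c
- lid_d (a joint): The same for section d
- yoyo_mid (a point): Centre of a bronze yo-yo lying flat on the counter, 56 mm across, 42 mm high, loose; leave alone
- puller_mid (a point): Centre of a chrome two-jaw bearing puller with a T-handled screw, lying flat, 105 mm long, 56 mm wide, 15 mm high, loose; leave alone
- pad_tin_mid (a point): Centre of a round green tin for silicone pads, 54 mm across, 20 mm high, loose; leave alone
- ring_stand: Heavy fixed ring stand: grey base plate 130 x 190 mm, a steel rod 298 mm tall 75 mm from the origin to its -y side, holding a stainless funnel 97 mm across (mouth 194 mm up) above an open clear cup on the base. Origin: centre of the underside, below the funnel. Keep clear of it
Things that resemble listed ones, but are neither listed nor needed, are in the scene too. Leave any orange or purple look-alike of the soak_cup alone.

How it is judged (in metres and radians):
At the end, for the whole second after the job is handed in: All four lid sections are clicked shut (each joint above 0.19 of 0.22 rad); the cup stands upright and still on the counter within 40 mm of where it began; the yo-yo, the puller and the pad tin are within 15 mm of where they began (value of joint each of lid_a, lid_b, lid_c, lid_d above 0.19 rad and angle between soak_cup's own z axis and vertical below 0.04 rad and height (world z) of soak_cup below 0.004 m and distance of soak_cup from where it was at the start of the episode below 0.04 m and linear speed of soak_cup below 0.02 m/s and distance of each of yoyo_mid, puller_mid, pad_tin_mid from where it was at the start of the episode below 0.015 m); the robot touches nothing.
It fails at once if the cup is lifted off the counter (over 10 mm) (height (world z) of soak_cup above 0.01 m).
It fails at once if the cup is tipped (over 0.17 rad) (angle between soak_cup's own z axis and vertical above 0.17 rad).
It fails at once if the cup is pushed more than 50 mm from its place (distance of soak_cup from where it was at the start of the episode above 0.05 m).
It fails at once if the yo-yo, the puller or the pad tin is moved or picked up (over 20 mm) (distance of any of yoyo_mid, puller_mid, pad_tin_mid from where it was at the start of the episode above 0.02 m).
It fails at once if the ring stand with the funnel is struck (over 3 N) (contact force between any of the arm, the fingers and ring_stand above 3 N).
It also fails if it takes over 64 s, if anything falls off the work surface, if the arm or the gripper's body presses on something with over 40 N, if the wrist force passes 120 N, or if a joint passes its speed limit or range.

ROBOT

A 7-joint arm with a two-finger parallel gripper is mounted at the origin on the work surface. World frame = base frame: x ahead of the robot, y to its left, z up, the work surface at z = 0. Lengths are in mm, angles in rad, forces in N, time in s.
With the tool pointing down it reaches from about 400 to 875 mm from the base axis. Payload 4.4 kg.
Tool frame: the origin (TCP) lies between the finger pads; the fingertips stand ctrl.tcp_to_tips ahead of it and the grasp point (between the pads) lies 8 mm behind it (ctrl.tcp_to_tips is the distance from the TCP to the fingertips, in mm); z points along the fingers, y is the direction in which the jaws open and shut (so a half turn about z gives the same grasp; the last joint's range is limited). The gripper opens to 85 mm and grips with 20 to 120 N. Pads are 22 mm wide; open, the fingers measure 114 mm over their backs; the gripper's body (76 mm by 85 mm) begins 54 mm behind the grasp point. The pads swing forward as they close: fully open they stand 13 mm farther back than shut.
Start: joints at [1.252, 0.628, 0.038, 1.517, -0.027, 0.996, -0.02], TCP at [162.602, -629.347, 242.313] pointing down, gripper open.
Joint ranges: [-3.06, 3.06], [-0.37, 2.12], [-1.25, 1.32], [0.18, 2.47], [-1.1, 4.24], [0.23, 1.98], [-2.94, 2.94]. Speed limits (rad/s): [2.57, 2.57, 3.14, 3.14, 3.14, 3.14, 3.14].

INTERFACE

Orientations are given as [roll, pitch, yaw] about the fixed x, y, z axes, in that order (R = Rz(yaw) Ry(pitch) Rx(roll)).
In Python, from cell import ctrl gives the robot as it stands.
- The arm moves only by the tool send_rows, never from a script. Its argument "rows" is a list of rows, each an object of numbers: "x", "y", "z": the shift along the world's x, y, z in cm; "roll": the turn about the world's z in degrees; "claw": the closure, from 0 (fully open) to 1 (shut). A call has 1 to 5 rows; each row is the pose to reach, as a shift and turn from the pose commanded when the call began; what a row does not reach only later rows make up. A row lasts 1/12 s, in which the tool goes at most 41.7 mm and 7.16 degrees, less where a joint would pass 70% of its speed; a pose out of reach is approached as far as the arm can. A call with a gripper value outside its range is refused whole. The fingers move at their own pace and stop on an object; the grip force is fixed at half the most. Time passes only in rows, so rows that repeat a pose let the fingers close. It gives the time, the measured TCP pose, the force and the opening at its end, in the units of the state.
- ctrl.read_state(): the state, without advancing time (a new reading comes with each control period).
- ctrl.get_image(name): name is "scene" or "top"; returns (picture, depth): 384x512x3 uint8, blue, green, red; 384x512 float32, mm along the optical axis (not along the pixel's ray), 0 where there is no reading.
- ctrl.get_calibration(name): a dict with "intrinsics" (3x3 intrinsics, pixels), "T" (4x4, takes a point from camera to world coordinates). Camera axes: x right, y down, z forward; pixel columns grow to the right and rows downward; lengths in mm; the calibration is good to about 2 mm. A picture is of the moment at which its call begins. get_calibration takes no time and is no camera call.
- ctrl.finish_job(): hands the job in, once; it reports no verdict.
Trained networks look in the newest picture that a camera, given by its name, has taken for a name from the list of things; names that differ only in an ending like _2 or _b are one class to them, and where a whole thing is asked for, a point or a joint stands for the part that bears it (a point fixed in the world has none). Each returns a list of dicts, best first, with "confidence" (0 to 1); they miss things now and then, are a little off and sometimes report something else, mostly with a low value. They report only what shows in the picture. A call takes as long as a camera call. They do not tell look-alikes from the thing itself.
- ctrl.recognise(camera, query): "uv" ([column, row] in pixels, amid what is visible of it).
- ctrl.regions_of(camera, query): "region" (384x512 bool, what is visible of it) and "uv" ([column, row] in pixels, amid what is visible of it).
- ctrl.place_of(camera, query): "uv" ([column, row] in pixels: a listed point, or the origin of a listed thing).
The state is a dict: "clock": time; "qpos": joint angles; "qd": joint speeds; "tau": joint torques, N m; "eef_pos": TCP position; "tool_rot": TCP orientation; "force": force on the tool from outside, world axes, zero at the start; "torque": the same for the moment, N m; "width": finger opening in mm.
Only numpy, scipy, OpenCV 4.12 (cv2) and the standard library are available. Lean on these libraries where they do the work, as an engineer would, in place of code of your own. Each camera call takes 0.05 s, during which the arm holds its last target. There are 200 camera calls.

## Working session

There is one attempt and no reset: what is moved stays moved. The work goes in short steps, Python scripts to look and compute and a tool call to move; the robot and the scene stay as the last step left them, time stands still between calls to the robot, and variables do not carry over. Pictures are saved under pics/ and viewed, on a budget of 10 in all, crops included, one or two more only if the job needs it, and the job is handed in when it is done.

Besides the shell and the picture viewer there is one more tool, called after "Request:" as name(argument=value, ...) on one line, values as JSON. send_rows: Moves the arm, as the interface text tells. Its arguments: {"type":"object","properties":{"rows":{"type":"array"}},"required":["rows"]}

```bash
mkdir -p pics; cat > h.py <<'E'
import numpy as np, cv2
from cell import ctrl
def world(cam,D,uv):
    c=ctrl.get_calibration(cam);K=np.array(c["intrinsics"]);T=np.array(c["T"])
    uv=np.atleast_2d(uv);d=D[uv[:,1].astype(int),uv[:,0].astype(int)]
    p=np.c_[(uv[:,0]-K[0,2])/K[0,0]*d,(uv[:,1]-K[1,2])/K[1,1]*d,d]
    return p@T[:3,:3].T+T[:3,3]
E
python3 - <<'E'
from h import *
print(ctrl.tcp_to_tips, ctrl.read_state())
for c in("scene","top"):
    I,D=ctrl.get_image(c);cv2.imwrite(f"pics/{c}1.png",I);np.save(c+"1.npy",D)
    print(c,np.round(ctrl.get_calibration(c)["T"],2).tolist())
    for q in("soak_cup","rim_a","rim_b","rim_c","rim_d","yoyo_mid","puller_mid","pad_tin_mid","ring_stand"):
        for r in ctrl.place_of(c,q)[:3]: 
            u=np.clip(np.round(r["uv"]),0,[511,383]); print(q,round(r["confidence"],2),u,world(c,D,u).round(0))
E
```

```text
11.0 {'clock': 0.0, 'qpos': array([ 1.25218663,  0.62932532,  0.03841433,  1.51834417, -0.02699621,
        0.99628251, -0.02002869]), 'qd': array([-0.00115592,  0.00094849, -0.00039393, -0.0009187 , -0.0003937 ,
        0.00145709, -0.00067181]), 'tau': array([-2.82457968e-04, -5.63406730e+01,  1.22636531e+00, -1.93445492e+01,
        1.10581471e-02,  1.04657272e-02,  2.28264162e-05]), 'eef_pos': array([ 162.47884892, -628.76163245,  241.40965595]), 'tool_rot': array([-3.13975040e+00,  9.65094430e-06,  2.52805975e-01]), 'force': array([ 0.50474317, -0.11494073, -0.41733747]), 'torque': array([-0.05469636,  0.030165  , -0.0055143 ]), 'width': 85.28788944744115}
scene [[-0.23, 0.83, -0.5, 1224.46], [0.97, 0.2, -0.12, 62.87], [-0.0, -0.52, -0.86, 1167.75], [0.0, 0.0, 0.0, 1.0]]
soak_cup 0.81 [277. 209.] [[628. -38.  73.]]
soak_cup 0.58 [337. 178.] [[509.  94.  83.]]
soak_cup 0.56 [267. 155.] [[ 471. -100.   70.]]
rim_a 0.8 [339. 178.] [[504.  99.  78.]]
rim_a 0.74 [363. 166.] [[451. 155.  75.]]
rim_a 0.74 [246. 139.] [[ 435. -167.   75.]]
rim_b 0.8 [339. 178.] [[504.  99.  78.]]
rim_b 
[... 890 characters left out ...]
 [[ 581. -100.   80.]]
rim_b 0.77 [237. 174.] [[643. -59.  84.]]
rim_b 0.75 [180. 220.] [[515. 110.  75.]]
rim_b 0.74 [252. 195.] [[ 581. -100.   80.]]
rim_c 0.77 [237. 174.] [[643. -59.  84.]]
rim_c 0.75 [180. 220.] [[515. 110.  75.]]
rim_c 0.74 [252. 195.] [[ 581. -100.   80.]]
rim_d 0.77 [237. 174.] [[643. -59.  84.]]
rim_d 0.75 [180. 220.] [[515. 110.  75.]]
rim_d 0.74 [252. 195.] [[ 581. -100.   80.]]
yoyo_mid 0.66 [120. 236.] [[472. 297.  42.]]
puller_mid 0.63 [227. 146.] [[741. -26.   5.]]
pad_tin_mid 0.63 [298. 220.] [[ 505. -238.   19.]]
pad_tin_mid 0.39 [365. 205.] [[ 545. -445.   14.]]
ring_stand 0.68 [363. 204.] [[ 548. -439.   13.]]
ring_stand 0.28 [230. 145.] [[744. -36.   8.]]
```

View pics/top1.png

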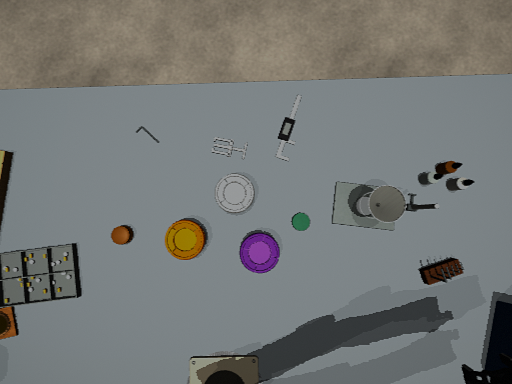

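View pics/scene1.png

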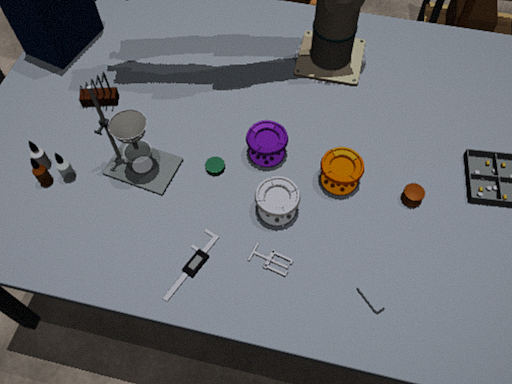

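The white cup is at top (235,193) and scene (277,200). The orange (185,240) and purple (260,252) look-alikes are nearby, the puller is at (230,148), the tin at (301,221), and the stand to the right at (375,205). Next I'll measure the lid's centre, slit angles and heights.

```bash
python3 - <<'E'
from h import *
I=cv2.imread("pics/top1.png");S=cv2.imread("pics/scene1.png")
a=cv2.resize(I[168:218,210:260],(400,400),interpolation=cv2.INTER_CUBIC);b=cv2.resize(S[172:227,250:305],(400,400),interpolation=cv2.INTER_CUBIC)
cv2.imwrite("pics/c1.png",np.hstack([a,b]))
for c in("top","scene"):
    D=np.load(c+"1.npy")
    v,u=np.mgrid[0:384,0:512];uv=np.c_[u.ravel(),v.ravel()];P=world(c,D,uv)
    m=(np.hypot(P[:,0]-587,P[:,1]+51)<85)&(P[:,2]>55)&(P[:,2]<95);Q=P[m]
    (x,y),r=cv2.minEnclosingCircle(Q[:,:2].astype(np.float32));print(c,len(Q),x,y,r)
    # circle fit with hull
    h=cv2.convexHull(Q[:,:2].astype(np.float32))[:,0];s=np.linalg.lstsq(np.c_[2*h,np.ones(len(h))],(h**2).sum(1),rcond=None)[0];print("fit",s[:2],np.sqrt(s[2]+s[0]**2+s[1]**2))
    x,y=s[:2];rr=np.hypot(Q[:,0]-x,Q[:,1]-y);th=np.degrees(np.arctan2(Q[:,1]-y,Q[:,0]-x))%360
    for t in range(0,360,15):
        k=(abs((th-t+180)%360-180)<7.5)&(rr>46)
        if k.sum(): print(t,k.sum(),np.percentile(Q[k,2],[50,90]).round(1),end=" | ")
    k=rr<30;print("\nmid",np.median(Q[k,2]))
E
```

```text
top 1213 589.8839721679688 -48.84526443481445 58.34239959716797
fit [589.87224221 -49.30395892] 57.51281102078383
0 18 [77.5 81.4] | 15 17 [76.2 79.9] | 30 18 [74.8 79.5] | 45 18 [76.5 79.8] | 60 17 [78.5 80.7] | 75 18 [76.2 82.2] | 90 19 [80.1 81.1] | 105 19 [76.1 79.1] | 120 19 [74.6 79.2] | 135 18 [75.8 78.8] | 150 20 [78.2 82.2] | 165 21 [79.1 82.6] | 180 18 [79.  81.7] | 195 20 [76.2 81.2] | 210 18 [76.1 78.6] | 225 20 [75.9 78.3] | 240 19 [77.9 82. ] | 255 19 [78.5 82.1] | 270 20 [77.7 80.3] | 285 18 [78.2 80.4] | 300 18 [76.1 78.9] | 315 18 [76.7 79.5] | 330 17 [77.7 82.1] | 345 17 [79.3 82.2] | 
mid 63.87379284491294
scene 1446 588.7374267578125 -48.49171829223633 58.979427337646484
fit [589.2737461  -47.77544072] 57.681321058298835
0 29 [76.4 80.7] | 15 36 [75.6 80.4] | 30 27 [74.6 78. ] | 45 30 [75.8 79.6] | 60 29 [77.8 80.4] | 75 25 [76.8 82. ] | 90 23 [77.6 81.4] | 105 24 [76.9 80.1] | 120 18 [73.2 79.8] | 135 24 [76.  80.6] | 150 20 [76.6 80.9] | 165 24 [78.7 80.5] | 180 24 [77.  80.9] | 195 23 [75.9 81.2] | 210 28 [73.1 79.3] | 225 19 [76.2 81.4] | 240 20 [78.2 82.2] | 255 22 [78.5 82.9] | 270 19 [77.9 80.5] | 285 21 [75.5 80.7] | 300 25 [74.2 78.1] | 315 24 [75.2 79. ] | 330 26 [76.9 81.5] | 345 29 [76.7 80.7] | 
mid 63.89624728015474
```

View pics/c1.png

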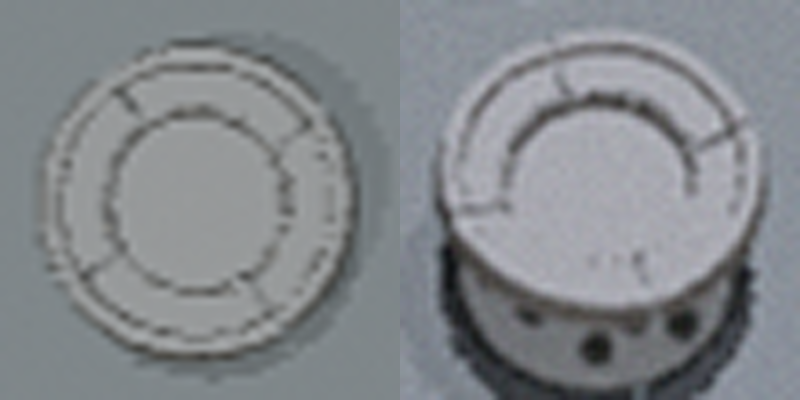

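The slits lie at about 32, 122, 212 and 302°. That puts the section middles at about -12.5, 77.5, 167.5 and 257.5°, with the lid centre near (589.5,-48.5). I'll press all four with closed fingers. First I'll pull in and swing round clear of the stand.

Request:
send_rows(rows=[{"x":-1,"y":4,"z":1,"claw":0},{"x":-2,"y":8,"z":2,"claw":0},{"x":-3,"y":12,"z":3,"claw":0},{"x":-4,"y":16,"z":4,"claw":0},{"x":-4,"y":18,"z":5,"claw":1}])

```text
$.rows[0]: bad value
```

Request:
send_rows(rows=[{"x":4,"y":1,"roll":-6,"claw":1},{"x":8,"y":3,"roll":-12,"claw":1},{"x":12,"y":5,"roll":-18,"claw":1},{"x":16,"y":8,"roll":-24,"claw":1},{"x":20,"y":11,"roll":-27,"claw":1}])

```text
$.rows[0]: bad value
```

Request:
send_rows(rows=[{"x":2,"y":3,"claw":1},{"x":4,"y":7,"claw":1},{"x":6,"y":11,"claw":1},{"x":8,"y":15,"claw":1},{"x":10,"y":18,"claw":1}])

```text
$.rows[0]: bad value
```

Request:
send_rows(rows=[{"x":-1,"y":4,"z":1,"roll":0,"claw":0},{"x":-2,"y":8,"z":2,"roll":0,"claw":0},{"x":-3,"y":12,"z":3,"roll":0,"claw":0},{"x":-4,"y":16,"z":4,"roll":0,"claw":0.5},{"x":-4,"y":18,"z":5,"roll":0,"claw":1}])

```text
clock: 1.42
eef_pos: [120.3, -444.7, 292.3]
tool_rot: [-3.137, 0.001, 0.251]
force: [-0.0, 0.0, -0.1]
width: 63.9
```

Request:
send_rows(rows=[{"x":4,"y":1,"z":0,"roll":-6,"claw":1},{"x":8,"y":3,"z":0,"roll":-12,"claw":1},{"x":12,"y":5,"z":0,"roll":-18,"claw":1},{"x":16,"y":8,"z":0,"roll":-24,"claw":1},{"x":20,"y":11,"z":0,"roll":-27,"claw":1}])

```text
clock: 1.83
eef_pos: [298.3, -357.7, 292.7]
tool_rot: [3.14, -0.001, -0.225]
force: [0.5, -0.9, 0.1]
width: 0.4
```

Request:
send_rows(rows=[{"x":2,"y":3,"z":0,"roll":0,"claw":1},{"x":4,"y":7,"z":0,"roll":0,"claw":1},{"x":6,"y":11,"z":0,"roll":0,"claw":1},{"x":8,"y":15,"z":0,"roll":0,"claw":1},{"x":10,"y":18,"z":0,"roll":0,"claw":1}])

```text
clock: 2.25
eef_pos: [395.2, -179.0, 292.6]
tool_rot: [3.141, -0.0, -0.219]
force: [0.4, -0.8, 0.4]
width: -0.2
```

Request:
send_rows(rows=[{"x":2.7,"y":2.8,"z":0,"roll":0,"claw":1},{"x":5.4,"y":5.8,"z":-1,"roll":0,"claw":1},{"x":8.2,"y":8.7,"z":-2,"roll":0,"claw":1},{"x":10.5,"y":11.5,"z":-4,"roll":0,"claw":1},{"x":11.5,"y":12.2,"z":-7,"roll":0,"claw":1}])

```text
clock: 2.67
eef_pos: [515.7, -52.9, 223.7]
tool_rot: [-3.137, -0.008, -0.211]
force: [0.7, 0.1, -1.5]
width: 0.1
```

Request:
send_rows(rows=[{"x":0,"y":0,"z":-4,"roll":0,"claw":1},{"x":0,"y":0,"z":-8,"roll":0,"claw":1},{"x":0,"y":0,"z":-11,"roll":0,"claw":1},{"x":0,"y":0,"z":-11.3,"roll":0,"claw":1},{"x":0,"y":0,"z":-11.3,"roll":0,"claw":1}])

```text
clock: 3.08
eef_pos: [509.2, -59.0, 108.2]
tool_rot: [3.141, 0.004, -0.218]
force: [0.4, -0.0, 0.8]
width: -0.4
```

```bash
python3 - <<'E'
from h import *
for c in("scene","top"):
    I,D=ctrl.get_image(c);cv2.imwrite(f"pics/{c}2.png",I);np.save(c+"2.npy",D)
S=cv2.imread("pics/scene2.png");T=cv2.imread("pics/top2.png")
cv2.imwrite("pics/c2.png",np.hstack([cv2.resize(T[155:235,195:275],(400,400)),cv2.resize(S[140:240,230:330],(400,400))]))
s=ctrl.read_state();print(s["eef_pos"],s["force"],s["clock"])
E
```

```text
[511.5226122  -59.29938814 110.85509422] [-0.26101839 -0.25021514 -0.13925337] 3.1833
```

View pics/c2.png

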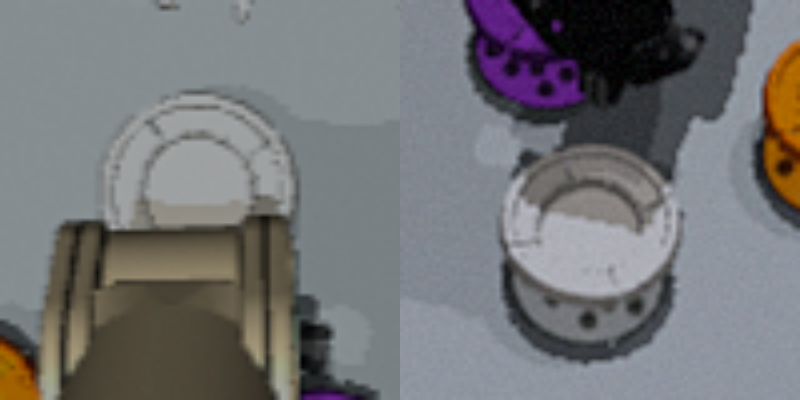

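The images show the fingers standing short of the lid, at (511,-59), with the cup untouched. I'll move by the measured pose.

Request:
send_rows(rows=[{"x":1.3,"y":1.1,"z":0,"roll":0,"claw":1},{"x":2.6,"y":2.2,"z":0,"roll":0,"claw":1},{"x":2.6,"y":2.2,"z":-0.6,"roll":0,"claw":1},{"x":2.6,"y":2.2,"z":-1.2,"roll":0,"claw":1},{"x":2.6,"y":2.2,"z":-1.6,"roll":0,"claw":1}])

```text
clock: 3.6
eef_pos: [535.9, -37.9, 93.9]
tool_rot: [3.141, -0.001, -0.219]
force: [-0.7, -0.3, -0.6]
width: 0.3
```

Request:
send_rows(rows=[{"x":0,"y":0,"z":-0.2,"roll":0,"claw":1},{"x":0,"y":0,"z":-0.4,"roll":0,"claw":1},{"x":0,"y":0,"z":-0.4,"roll":0,"claw":1}])

```text
clock: 3.85
eef_pos: [534.7, -37.8, 89.2]
tool_rot: [3.141, 0.002, -0.219]
force: [-1.1, -0.8, 0.7]
width: -0.3
```

Request:
send_rows(rows=[{"x":0.2,"y":0,"z":-0.1,"roll":0,"claw":1},{"x":0.2,"y":0,"z":-0.2,"roll":0,"claw":1},{"x":0.2,"y":0,"z":-0.2,"roll":0,"claw":1}])

```text
clock: 4.1
eef_pos: [538.4, -37.4, 87.1]
tool_rot: [3.142, -0.001, -0.219]
force: [0.5, 0.2, 0.7]
width: 0.2
```

Request:
send_rows(rows=[{"x":0,"y":0,"z":-0.1,"roll":0,"claw":1},{"x":0,"y":0,"z":-0.2,"roll":0,"claw":1},{"x":0,"y":0,"z":-0.2,"roll":0,"claw":1}])

```text
clock: 4.35
eef_pos: [538.4, -37.2, 85.5]
tool_rot: [3.142, -0.0, -0.219]
force: [0.1, -0.1, 1.7]
width: -0.3
```

Request:
send_rows(rows=[{"x":0,"y":0,"z":-0.1,"roll":0,"claw":1},{"x":0,"y":0,"z":-0.2,"roll":0,"claw":1},{"x":0,"y":0,"z":-0.2,"roll":0,"claw":1}])

```text
clock: 4.6
eef_pos: [538.4, -37.2, 85.0]
tool_rot: [3.141, -0.001, -0.219]
force: [-3.1, 0.4, 16.7]
width: 0.1
```

Request:
send_rows(rows=[{"x":0,"y":0,"z":-0.1,"roll":0,"claw":1},{"x":0,"y":0,"z":-0.1,"roll":0,"claw":1},{"x":0,"y":0,"z":-0.1,"roll":0,"claw":1}])

```text
clock: 4.85
eef_pos: [538.4, -37.2, 84.8]
tool_rot: [3.142, -0.001, -0.219]
force: [-5.4, 0.7, 24.5]
width: 0.1
```

This one sits on its hard stop (24 N, no travel), so it's shut. Next is the section at 77.5°.

Request:
send_rows(rows=[{"x":0,"y":0,"z":1.5,"roll":0,"claw":1},{"x":1.5,"y":1,"z":2.8,"roll":0,"claw":1},{"x":4,"y":2.6,"z":2.8,"roll":0,"claw":1},{"x":6.3,"y":4.1,"z":2.8,"roll":0,"claw":1},{"x":6.3,"y":4.1,"z":2.0,"roll":0,"claw":1}])

```text
clock: 5.27
eef_pos: [607.8, 8.8, 104.2]
tool_rot: [-3.136, -0.01, -0.214]
force: [0.8, 2.0, 0.4]
width: 0.1
```

Request:
send_rows(rows=[{"x":0,"y":0,"z":-0.3,"roll":0,"claw":1},{"x":0,"y":0,"z":-0.6,"roll":0,"claw":1},{"x":0,"y":0,"z":-0.8,"roll":0,"claw":1},{"x":0,"y":0,"z":-0.8,"roll":0,"claw":1}])

```text
clock: 5.6
eef_pos: [599.9, 2.9, 93.6]
tool_rot: [3.14, 0.002, -0.22]
force: [0.9, 0.3, 0.1]
width: -0.3
```

Request:
send_rows(rows=[{"x":0,"y":0,"z":-0.1,"roll":0,"claw":1},{"x":0,"y":0,"z":-0.2,"roll":0,"claw":1},{"x":0,"y":0,"z":-0.2,"roll":0,"claw":1}])

```text
clock: 5.85
eef_pos: [601.0, 3.5, 92.3]
tool_rot: [3.141, -0.0, -0.219]
force: [0.5, -0.9, -0.7]
width: -0.0
```

Request:
send_rows(rows=[{"x":0,"y":0,"z":-0.1,"roll":0,"claw":1},{"x":0,"y":0,"z":-0.2,"roll":0,"claw":1},{"x":0,"y":0,"z":-0.2,"roll":0,"claw":1}])

```text
clock: 6.1
eef_pos: [601.3, 4.0, 91.0]
tool_rot: [-3.141, -0.0, -0.218]
force: [-1.2, 0.8, 5.4]
width: -0.3
```

Request:
send_rows(rows=[{"x":0,"y":0,"z":-0.1,"roll":0,"claw":1},{"x":0,"y":0,"z":-0.2,"roll":0,"claw":1},{"x":0,"y":0,"z":-0.2,"roll":0,"claw":1}])

```text
clock: 6.35
eef_pos: [601.3, 4.3, 88.5]
tool_rot: [-3.141, -0.0, -0.218]
force: [0.6, -0.3, 0.4]
width: -0.3
```

Request:
send_rows(rows=[{"x":0,"y":0,"z":-0.1,"roll":0,"claw":1},{"x":0,"y":0,"z":-0.2,"roll":0,"claw":1},{"x":0,"y":0,"z":-0.2,"roll":0,"claw":1}])

```text
clock: 6.6
eef_pos: [601.0, 3.7, 85.9]
tool_rot: [3.141, 0.001, -0.219]
force: [0.2, -0.2, -0.3]
width: -0.0
```

It met resistance at 91 and then clicked. I'll confirm the hard stop.

Request:
send_rows(rows=[{"x":0,"y":0,"z":-0.1,"roll":0,"claw":1},{"x":0,"y":0,"z":-0.2,"roll":0,"claw":1},{"x":0,"y":0,"z":-0.3,"roll":0,"claw":1},{"x":0,"y":0,"z":-0.3,"roll":0,"claw":1}])

```text
clock: 6.93
eef_pos: [601.4, 4.0, 85.1]
tool_rot: [-3.141, -0.001, -0.218]
force: [-3.6, -0.3, 15.1]
width: -0.3
```

Request:
send_rows(rows=[{"x":0,"y":0,"z":1.5,"roll":0,"claw":1},{"x":1,"y":-1.6,"z":2.8,"roll":0,"claw":1},{"x":2.5,"y":-4,"z":2.8,"roll":0,"claw":1},{"x":4,"y":-6.4,"z":2.8,"roll":0,"claw":1},{"x":4,"y":-6.4,"z":2.0,"roll":0,"claw":1}])

```text
clock: 7.35
eef_pos: [645.3, -68.0, 105.2]
tool_rot: [3.138, -0.009, -0.225]
force: [0.4, -0.9, 0.9]
width: -0.1
```

Request:
send_rows(rows=[{"x":0,"y":0,"z":-0.3,"roll":0,"claw":1},{"x":0,"y":0,"z":-0.6,"roll":0,"claw":1},{"x":0,"y":0,"z":-0.8,"roll":0,"claw":1},{"x":0,"y":0,"z":-0.8,"roll":0,"claw":1}])

```text
clock: 7.68
eef_pos: [640.3, -58.5, 94.6]
tool_rot: [-3.141, 0.002, -0.217]
force: [0.2, -0.0, -0.0]
width: -0.1
```

Shut (15 N at 85). The tool is now over the -12.5° section, so I press there.

Request:
send_rows(rows=[{"x":0.1,"y":-0.1,"z":-0.1,"roll":0,"claw":1},{"x":0.1,"y":-0.1,"z":-0.2,"roll":0,"claw":1},{"x":0.1,"y":-0.1,"z":-0.3,"roll":0,"claw":1},{"x":0.1,"y":-0.1,"z":-0.4,"roll":0,"claw":1}])

```text
clock: 8.02
eef_pos: [642.5, -60.9, 91.7]
tool_rot: [-3.141, -0.001, -0.218]
force: [-1.7, 0.6, 5.6]
width: 0.4
```

Request:
send_rows(rows=[{"x":0,"y":0,"z":-0.1,"roll":0,"claw":1},{"x":0,"y":0,"z":-0.2,"roll":0,"claw":1},{"x":0,"y":0,"z":-0.2,"roll":0,"claw":1}])

```text
clock: 8.27
eef_pos: [643.0, -61.0, 90.2]
tool_rot: [-3.141, -0.002, -0.218]
force: [-0.6, 1.1, 5.2]
width: -0.4
```

Request:
send_rows(rows=[{"x":0,"y":0,"z":-0.1,"roll":0,"claw":1},{"x":0,"y":0,"z":-0.2,"roll":0,"claw":1},{"x":0,"y":0,"z":-0.2,"roll":0,"claw":1}])

```text
clock: 8.52
eef_pos: [641.8, -61.1, 87.0]
tool_rot: [3.141, 0.001, -0.218]
force: [-0.0, -0.5, -0.3]
width: 0.4
```

Request:
send_rows(rows=[{"x":0,"y":0,"z":-0.1,"roll":0,"claw":1},{"x":0,"y":0,"z":-0.2,"roll":0,"claw":1},{"x":0,"y":0,"z":-0.2,"roll":0,"claw":1}])

```text
clock: 8.77
eef_pos: [641.8, -61.1, 85.5]
tool_rot: [3.141, 0.001, -0.219]
force: [-1.1, 0.1, 4.0]
width: 0.2
```

Request:
send_rows(rows=[{"x":0,"y":0,"z":-0.1,"roll":0,"claw":1},{"x":0,"y":0,"z":-0.15,"roll":0,"claw":1},{"x":0,"y":0,"z":-0.15,"roll":0,"claw":1}])

```text
clock: 9.02
eef_pos: [642.6, -61.3, 85.2]
tool_rot: [3.142, -0.001, -0.219]
force: [-2.2, -0.8, 10.0]
width: -0.4
```

Request:
send_rows(rows=[{"x":0,"y":0,"z":1.5,"roll":0,"claw":1},{"x":-1.5,"y":-1,"z":2.8,"roll":0,"claw":1},{"x":-4,"y":-2.6,"z":2.8,"roll":0,"claw":1},{"x":-6.4,"y":-4,"z":2.8,"roll":0,"claw":1},{"x":-6.4,"y":-4,"z":2.0,"roll":0,"claw":1}])

```text
clock: 9.43
eef_pos: [573.1, -105.8, 104.5]
tool_rot: [3.137, 0.004, -0.224]
force: [-1.1, -1.0, -0.7]
width: -0.4
```

Request:
send_rows(rows=[{"x":0,"y":0,"z":-0.3,"roll":0,"claw":1},{"x":0,"y":0,"z":-0.6,"roll":0,"claw":1},{"x":0,"y":0,"z":-0.8,"roll":0,"claw":1},{"x":0,"y":0,"z":-0.8,"roll":0,"claw":1}])

```text
clock: 9.77
eef_pos: [578.8, -100.1, 95.2]
tool_rot: [-3.141, 0.0, -0.217]
force: [1.3, 0.5, 0.4]
width: 0.2
```

Request:
send_rows(rows=[{"x":0,"y":0,"z":-0.1,"roll":0,"claw":1},{"x":0,"y":0,"z":-0.2,"roll":0,"claw":1},{"x":0,"y":0,"z":-0.3,"roll":0,"claw":1},{"x":0,"y":0,"z":-0.4,"roll":0,"claw":1}])

```text
clock: 10.1
eef_pos: [578.5, -100.9, 91.9]
tool_rot: [-3.142, -0.0, -0.218]
force: [0.2, 0.6, 5.0]
width: 0.2
```

Request:
send_rows(rows=[{"x":0,"y":0,"z":-0.1,"roll":0,"claw":1},{"x":0,"y":0,"z":-0.2,"roll":0,"claw":1},{"x":0,"y":0,"z":-0.2,"roll":0,"claw":1}])

```text
clock: 10.35
eef_pos: [578.4, -101.4, 90.5]
tool_rot: [3.141, -0.001, -0.219]
force: [-1.4, 0.1, 4.6]
width: 0.0
```

Request:
send_rows(rows=[{"x":0,"y":0,"z":-0.1,"roll":0,"claw":1},{"x":0,"y":0,"z":-0.2,"roll":0,"claw":1},{"x":0,"y":0,"z":-0.2,"roll":0,"claw":1}])

```text
clock: 10.6
eef_pos: [578.1, -101.2, 87.7]
tool_rot: [3.142, -0.0, -0.219]
force: [-0.9, 0.8, 0.1]
width: 0.2
```

Request:
send_rows(rows=[{"x":0,"y":0,"z":-0.1,"roll":0,"claw":1},{"x":0,"y":0,"z":-0.2,"roll":0,"claw":1},{"x":0,"y":0,"z":-0.3,"roll":0,"claw":1},{"x":0,"y":0,"z":-0.3,"roll":0,"claw":1}])

```text
clock: 10.93
eef_pos: [578.3, -100.9, 85.4]
tool_rot: [-3.141, -0.0, -0.218]
force: [-1.7, -0.5, 7.0]
width: -0.1
```

All four sections are on their stops. I'll lift away and check.

Request:
send_rows(rows=[{"x":0,"y":0,"z":-0.1,"roll":0,"claw":1},{"x":0,"y":0,"z":3,"roll":0,"claw":1},{"x":0,"y":0,"z":7,"roll":0,"claw":1},{"x":0,"y":0,"z":11,"roll":0,"claw":1},{"x":-3,"y":-1,"z":13,"roll":0,"claw":1}])

```text
clock: 11.35
eef_pos: [555.7, -108.5, 219.4]
tool_rot: [-3.138, -0.013, -0.214]
force: [1.8, 0.0, 0.5]
width: -0.1
```

Request:
send_rows(rows=[{"x":-4,"y":-1,"z":0,"roll":0,"claw":1},{"x":-8,"y":-2,"z":0,"roll":0,"claw":1},{"x":-12,"y":-3,"z":0,"roll":0,"claw":1},{"x":-14,"y":-4,"z":0,"roll":0,"claw":1},{"x":-14,"y":-4,"z":0,"roll":0,"claw":1}])

```text
clock: 11.77
eef_pos: [402.3, -152.9, 214.7]
tool_rot: [3.14, 0.005, -0.223]
force: [-0.3, 0.3, -1.2]
width: -0.1
```

```bash
python3 - <<'E'
from h import *
for c in("scene","top"):
    I,D=ctrl.get_image(c);cv2.imwrite(f"pics/{c}3.png",I)
    D1=np.load(c+"1.npy")
    v,u=np.mgrid[0:384,0:512];uv=np.c_[u.ravel(),v.ravel()]
    for d in(D1,D):
        P=world(c,d,uv);m=(np.hypot(P[:,0]-589,P[:,1]+49)<75)&(P[:,2]>55)&(P[:,2]<95);Q=P[m]
        h=cv2.convexHull(Q[:,:2].astype(np.float32))[:,0];s=np.linalg.lstsq(np.c_[2*h,np.ones(len(h))],(h**2).sum(1),rcond=None)[0];x,y=s[:2]
        rr=np.hypot(Q[:,0]-x,Q[:,1]-y);th=np.degrees(np.arctan2(Q[:,1]-y,Q[:,0]-x))
        print(c,s[:2].round(1),[(t,np.median(Q[(abs((th-t+180)%360-180)<25)&(rr>48)&(rr<57),2]).round(1)) for t in(-12.5,77.5,167.5,257.5)])
    for q in("yoyo_mid","puller_mid","pad_tin_mid"):
        for r in ctrl.place_of(c,q)[:1]: print(q,r["uv"])
T=cv2.imread("pics/top3.png");S=cv2.imread("pics/scene3.png")
cv2.imwrite("pics/c3.png",np.hstack([cv2.resize(T[168:218,210:260],(400,400),interpolation=cv2.INTER_CUBIC),cv2.resize(S[172:227,250:305],(400,400),interpolation=cv2.INTER_CUBIC)]))
s=ctrl.read_state();print(s["eef_pos"],s["force"],s["clock"])
E
```

```text
scene [589.3 -47.8] [(-12.5, np.float64(77.2)), (77.5, np.float64(78.9)), (167.5, np.float64(78.0)), (257.5, np.float64(78.6))]
scene [589.1 -47.6] [(-12.5, np.float64(71.6)), (77.5, np.float64(73.0)), (167.5, np.float64(73.4)), (257.5, np.float64(73.3))]
yoyo_mid [412.5, 195.4]
puller_mid [274.2, 260.5]
pad_tin_mid [215.7, 163.7]
top [589.9 -49.3] [(-12.5, np.float64(79.3)), (77.5, np.float64(79.2)), (167.5, np.float64(79.4)), (257.5, np.float64(79.0))]
top [589.5 -48.7] [(-12.5, np.float64(73.5)), (77.5, np.float64(73.8)), (167.5, np.float64(73.4)), (257.5, np.float64(73.3))]
yoyo_mid [119.9, 236.6]
puller_mid [226.8, 145.0]
pad_tin_mid [297.9, 219.0]
[ 409.10298372 -150.61991686  214.6218491 ] [ 0.44029938 -0.49274672 -0.30297417] 12.1667
```

View pics/c3.png

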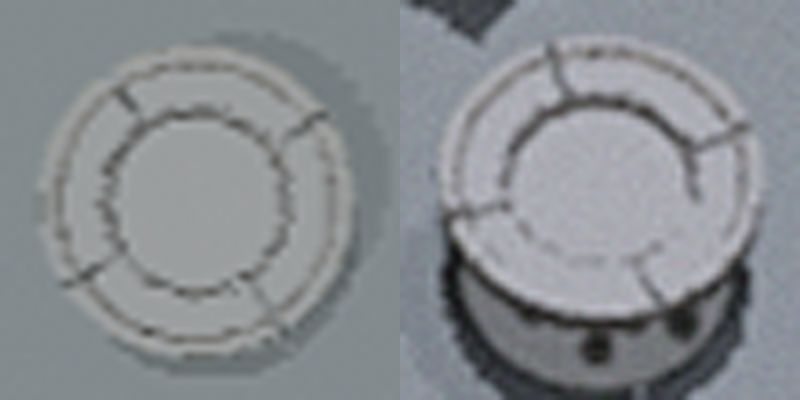

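The lid in c3.png looks flat, with slits through to the rim at top-crop (125,97), (310,122), (85,275) and (265,298). All four beads are about 6 mm lower than at the start, and the cup hasn't moved.

```bash
python3 -c "
from cell import ctrl
print(ctrl.finish_job())"
```

```text
the job is handed in; nothing more can be done
None
```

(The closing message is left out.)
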